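# Daily check of the bag-seal pull tester

## Task

Do the daily check of the spring pull tester. First pull the lock plug up out of its socket and leave it in the orange crate, then slide the drag marker all the way back along its rail to zero, against the pusher arm. Then pull the black upright handle out until the arm has pushed the marker's pointer level with the set clip's pointer, hold it there for a good second, and ease the handle fully home without letting it snap back, so that the marker stays at the clip; do not disturb the balance and the two bottles.

Things in the scene. Friction and masses are not known exactly. Their poses are not given: they have to be found in the camera images.
- gauge: pull tester, fixed. Aluminium plate, top at z 12 mm, x -205 to 85, y -60 to 130 in its own frame; origin on the table. The handle is pulled along its -x. Grey housing x -35 to 75, y -40 to 40, top z 72, with a square 28 mm vertical socket at x 20, y 0, down to the plate. Steel rail along x at y 65, 16 wide, x -200 to -45, top z 30
- zero_line (a point): fixed point on the tester at x -80, y +95, z +44 mm: where the marker's pointer tip is when the marker is back at zero against the pusher arm with the slide home; axes are the tester's
- lock_plug: loose steel plug, 116 mm tall, origin at its underside centre, z up. Notched square shank 26 mm, 65 long, held by a sprung detent (5 to 20 N to pull up; lift 65 mm to clear). Collar 30 x 60 at z 65 to 71; black flat grip above it, 16 thick (its x), 56 wide (its y), to z 116. Starts seated in the tester's socket, axes as the tester's; blocks the slide
- plug_grip (a point): point in the middle of the plug's flat grip, 95 mm above the plug's underside
- pull_slide (a joint): how far the sprung slide is pulled out, m: 0 home, 0.11 end. The spring pulls it home with about 3 N at 0 and 9 N at 60 mm. The slide moves only about 3 mm while the plug is in
- handle_grip (a point): mid-plane of the slide's black upright tab, at z 80 mm; tab 14 thick (tester's x), 50 wide (y), z 32 to 102. At home it is at tester x -92, y 0. With it move a rod to the housing (16 wide, top z 50) and a steel pusher arm over the rail behind the marker (x -50 to -38 at home, y 0 to 86, z 36 to 50). 50 mm clear between tab and housing above these
- marker: loose brass drag marker, a saddle on the rail, 60 mm long along the rail, 35 mm wide, 86 mm tall; origin at its underside centre (2 mm above the plate). It stays where it is pushed. Axes along the tester's. It starts farther out than the clip, left from the last check
- marker_grip (a point): point on the marker's upright fin (12 mm thick along x, 34 mm wide along y, 46 to 86 mm above the marker's underside), at 70 mm
- marker_tip (a point): tip of the marker's pointer, on its +y side, at the middle of its length; z 44 mm above the table
- set_clip: dark steel set clip fixed on the scale edge (+y side) of the tester, 26 x 24 x 44 mm, origin below its pointer tip on the plate's top, axes along the tester's
- clip_tip (a point): tip of the clip's pointer, facing the marker's, 3 mm away from it when level; z 44 mm. The clip stands 35 to 55 mm out from zero
- crate: orange plastic open crate fixed to the table, 240 mm (its x) x 190 mm (its y), walls 55 mm high and 5 mm thick, floor 5 mm; origin at its underside centre
- balance: electronic balance, white, 220 x 180 x 75 mm high, fixed; origin at its underside centre; leave it alone
- bottle_a: loose white sample bottle, 64 mm diameter, 130 mm tall, standing; origin at its underside; leave it alone
- bottle_b: as bottle_a, on the other side
There are look-alikes about, which are no part of the job. Leave any blue or pink look-alike of the marker alone.

How it is judged:
By the outcome, as a careful person would: the job done as asked, in the order asked, and still so for the second after the job is handed in, with the robot touching nothing.
It also fails if it takes over 72 s, if anything falls off the work surface, if the arm or the gripper's body presses on something with over 40 N, if the wrist force passes 120 N, or if a joint passes its speed limit or range.

## Robot

A 6-joint arm with a two-finger parallel gripper is mounted at the origin on the work surface. World frame = base frame: x ahead of the robot, y to its left, z up, the work surface at z = 0. Lengths are in m, angles in rad, forces in N, time in s.
With the tool pointing down it reaches from about 0.375 to 0.975 m from the base axis. Payload 3.8 kg.
Tool frame: the origin (TCP) lies on the front face of the gripper's body, between the roots of the fingers; the fingertips stand 64 mm ahead of it and the grasp point (between the pads) lies 45 mm ahead of it; z points along the fingers, y is the line along which they close (so a half turn about z gives the same grasp; the last joint's range is limited). The gripper opens to 88 mm and grips with 3 to 60 N. Pads are 18 mm wide; open, the fingers measure 123 mm over their backs; the gripper's body (75 mm by 187 mm) begins 45 mm behind the grasp point.
Start: joints at [1.234, 0.264, 1.604, -0, 1.274, -0.037], TCP at [0.199, 0.645, 0.303] pointing down, gripper open.
Joint ranges: [-2.63, 2.63], [-0.94, 2.18], [0.31, 2.57], [-1.31, 4.45], [0, 2.66], [-2.55, 2.55]. Speed limits (rad/s): [2.57, 2.57, 3.14, 3.14, 3.14, 3.14].

## Interface

Orientations are given as a 3x3 rotation matrix whose columns are the frame's x, y, z axes.
In Python, from workcell import status, vision, job gives the robot as it stands.
- The arm moves only by the tool servo_tool, never from a script. Its argument "rows" is text: rows parted by semicolons, each of 4 numbers parted by spaces: the shift along the tool's x, y, z as a fraction of full scale, then the turn about the tool's z as a fraction of full scale. A call has 1 to 10 rows; each row is the pose to reach, as a shift and turn from the pose commanded when the call began, along the tool's axes at that moment, turning the shorter way round; what a row does not reach only later rows make up. Full scale, the value 1, is 25 cm for a shift and 180 degrees for a turn. A row lasts 1/10 s, in which the tool goes at most 50 mm and 8.59 degrees, less where a joint would pass 70% of its speed; a pose out of reach is approached as far as the arm can. A call with a number of a shift or a turn outside -1 to 1 is refused whole. A call with a gripper value outside its range is refused whole. "hand" is the opening, from 0 (shut) to 1 (fully open), set as the call begins (left out, the last holds). The fingers move at their own pace and stop on an object; "grip_force" is the grip in N (left out, the last holds). Time passes only in rows, so rows that repeat a pose let the fingers close. It gives the time, the measured TCP pose, the force, the opening and the grip force at its end, in the units of the state.
- status.state(): the state, without advancing time (a new reading comes with each control period).
- vision.capture(name): name is "side" or "top" or "wrist"; returns a dict with "color" (384x512x3 uint8, red, green, blue), "fovy" (degrees; the focal length in pixels is half the picture's height over the tangent of half this angle, whatever the lens; pixels are square), "cx", "cy" (the principal point, pixels), "pose" (4x4, takes a point from camera to world coordinates). Camera axes: x right, y up, looking along -z (the intrinsics and any distortion apply to the point x, -y, -z); pixel columns grow to the right and rows downward; lengths in m; the calibration is good to about 2 mm. A picture is of the moment at which its call begins. There is no depth.
- job.job_done(): hands the job in; it is judged then, once.
The state is a dict: "clock": time; "qpos": joint angles; "joint_vel": joint speeds; "effort": joint torques, N m; "ee_pos": TCP position; "tcp_rot": TCP orientation; "wrist_force": force on the tool from outside, world axes, zero at the start; "torque": the same for the moment, N m; "grip_width": opening from 0.0 (shut) to 1.0 (fully open); "finger_force": force on a finger pad.
Only numpy, scipy, OpenCV 4.12 (cv2) and the standard library are available. Lean on these libraries where they do the work, as an engineer would, in place of code of your own. Each camera call takes 0.05 s, during which the arm holds its last target. There are 200 camera calls.

## Working session

There is one attempt and no reset: what is moved stays moved. The work goes in short steps, Python scripts to look and compute and a tool call to move; the robot and the scene stay as the last step left them, time stands still between calls to the robot, and variables do not carry over. Pictures are saved under pics/ and viewed, at most 10 in all, crops included, and the job is handed in when it is done.

Besides the shell and the picture viewer there is one more tool, called after "Emit:" by a JSON object that holds its "name" and its "arguments". servo_tool: Moves the arm, as the interface text tells. Its arguments: {"type":"object","properties":{"rows":{"type":"string"},"hand":{"type":"number"},"grip_force":{"type":"number"}},"required":["rows"]}

```bash
ls; mkdir -p pics; python3 - <<'E'
from workcell import status, vision, job
import cv2,numpy as np,pickle
d={n:vision.capture(n) for n in("top","side")}
pickle.dump(d,open('c0.pkl','wb'))
for n in d:
    print(n,d[n]['fovy'],d[n]['cx'],d[n]['cy'],d[n]['pose'].round(3).tolist(),[k for k in d[n]])
    cv2.imwrite(f'pics/{n}0.png',cv2.resize(d[n]['color'][:,:,::-1],(800,600),interpolation=cv2.INTER_CUBIC))
print(status.state())
E
```

```text
pics
top 52.23963822781398 257.20644799923184 195.01993822790917 [[-0.029, 0.998, -0.063, 0.472], [-1.0, -0.03, -0.004, -0.019], [-0.006, 0.063, 0.998, 1.002], [0.0, 0.0, 0.0, 1.0]] ['color', 'fovy', 'cx', 'cy', 'pose']
side 50.13171791665067 254.29241273244003 191.46499793186155 [[1.0, -0.008, -0.02, 0.483], [-0.012, 0.541, -0.841, -0.799], [0.017, 0.841, 0.541, 0.613], [0.0, 0.0, 0.0, 1.0]] ['color', 'fovy', 'cx', 'cy', 'pose']
{'clock': 0.1, 'qpos': array([ 1.23410351e+00,  2.64675546e-01,  1.60522853e+00, -6.71698127e-06,
        1.27370779e+00, -3.69241405e-02]), 'joint_vel': array([ 0.00047023, -0.00200674, -0.00254533,  0.00147945,  0.00103294,
        0.00123885]), 'effort': array([-4.31037154e-05, -5.03614533e+01, -3.58073401e+01,  7.30581838e-02,
        2.33039574e-02, -5.16989587e-05]), 'ee_pos': array([0.19917645, 0.64440797, 0.30151872]), 'tcp_rot': array([[-9.55405383e-01,  2.95296660e-01, -6.61020119e-04],
       [ 2.95297392e-01,  9.55403480e-01, -1.90796104e-03],
       [ 6.81263986e-05, -2.01807377e-03, -9.99997961e-01]]), 'wrist_force': array([ 0.47456588, -0.19367765,  0.01814473]), 'torque': array([ 0.02739936, -0.02494647, -0.02435107]), 'finger_force': 0.0, 'grip_width': 0.9999822337882258}
```

View pics/top0.png

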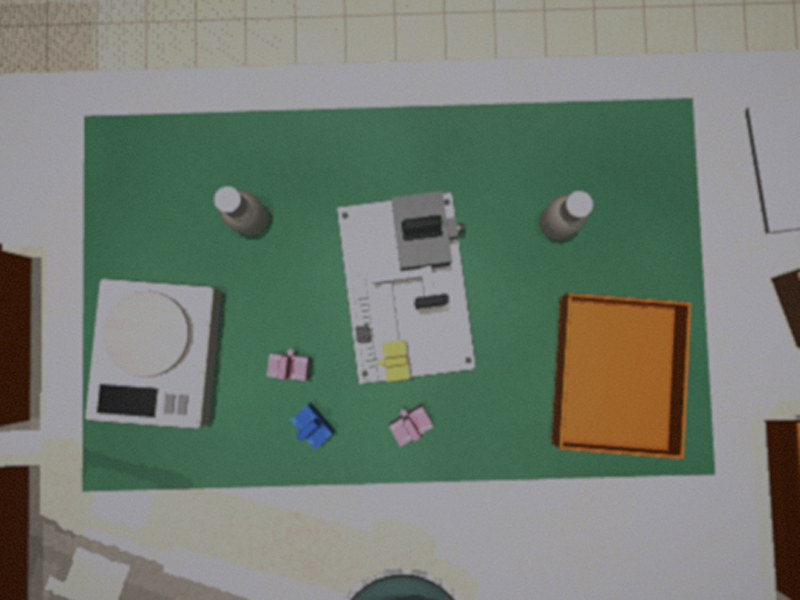

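View pics/side0.png

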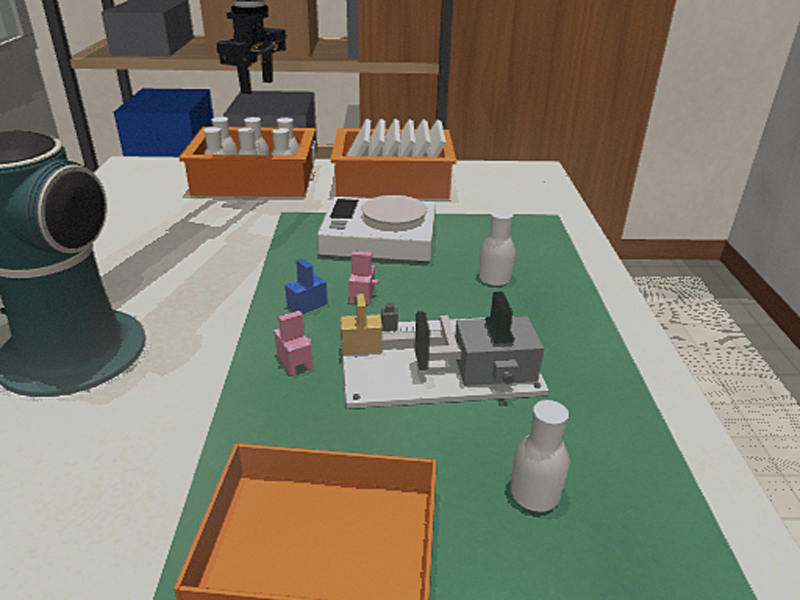

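The top view (800×600) shows the plate corners near (338,208), (452,193), (475,368) and (359,383). The black plug grip is at (422,228), the handle tab at (432,301), the yellow marker at (396,360), the dark clip at (363,333), and the crate centred near (624,376). The side view agrees: the plug is seated and the marker is farther out than the clip.

```bash
cat > h.py <<'E'
import numpy as np,cv2
def ray(c,uv):
    f=c['color'].shape[0]/2/np.tan(np.radians(c['fovy'])/2)
    uv=np.atleast_2d(uv).astype(float)
    d=np.c_[(uv[:,0]-c['cx'])/f,-(uv[:,1]-c['cy'])/f,-np.ones(len(uv))]
    return c['pose'][:3,3],d@c['pose'][:3,:3].T
def onz(c,uv,z):
    o,d=ray(c,uv); return o+d*((z-o[2])/d[:,2])[:,None]
def proj(c,p):
    f=c['color'].shape[0]/2/np.tan(np.radians(c['fovy'])/2)
    q=(np.atleast_2d(p)-c['pose'][:3,3])@c['pose'][:3,:3]
    return np.c_[c['cx']+f*q[:,0]/-q[:,2],c['cy']-f*q[:,1]/-q[:,2]]
def tri(c1,u1,c2,u2):
    o1,d1=ray(c1,u1);o2,d2=ray(c2,u2);d1,d2=d1[0],d2[0]
    s=np.linalg.lstsq(np.c_[d1,-d2],o2-o1,rcond=None)[0]
    a,b=o1+s[0]*d1,o2+s[1]*d2
    return (a+b)/2,np.linalg.norm(a-b)
def blobs(c,lo,hi,amin=20):
    m=cv2.inRange(cv2.cvtColor(c['color'],cv2.COLOR_RGB2HSV),np.array(lo),np.array(hi))
    n,l,s,ce=cv2.connectedComponentsWithStats(m)
    return [(s[i].tolist(),ce[i].round(1).tolist()) for i in range(1,n) if s[i][4]>=amin],l
E
python3 - <<'E'
import pickle
from h import *
d=pickle.load(open('c0.pkl','rb'));t=d['top'];s=d['side']
g=cv2.cvtColor(t['color'],cv2.COLOR_RGB2GRAY)
px=(np.array([[338,208],[452,193],[475,368],[359,383]],np.float32)/1.5625)
px=cv2.cornerSubPix(g,px.reshape(-1,1,2).copy(),(4,4),(-1,-1),(3,50,.01)).reshape(-1,2)
print(px.tolist())
W=onz(t,px,.012)[:,:2]; L=np.array([[85,130],[85,-60],[-205,-60],[-205,130]])/1e3
print(W)
H=cv2.estimateAffinePartial2D(L,W)[0]
a=np.arctan2(H[1,0],H[0,0]);print('scale',np.hypot(*H[:,0]),'yaw',a)
R=np.array([[np.cos(a),-np.sin(a)],[np.sin(a),np.cos(a)]])
o=W.mean(0)-R@L.mean(0);print('o',o,'res',W-(L@R.T+o))
loc=lambda p:(((p[:,:2]-o)@R)*1e3).round(1)
for n,c in d.items():
    print(n,'dark',blobs(c,(0,0,0),(179,120,50),25)[0]); print('yel',blobs(c,(20,90,80),(35,255,255),25)[0]); print('or',blobs(c,(5,150,80),(18,255,255),300)[0])
for nm,uv,z in(('plug',(422,227),.128),('tab',(432,301),.102),('mark',(396,360),.06),('clip',(363,333),.056)):
    p=onz(t,np.array(uv)/1.5625,z);print(nm,p,loc(p))
print('crate',onz(t,np.array([[569,294],[690,303],[684,458],[556,447]])/1.5625,.055))
E
```

```text
[[215.61021423339844, 132.8179473876953], [288.3648681640625, 124.4946517944336], [303.15435791015625, 234.0069580078125], [229.6497802734375, 245.2098388671875]]
[[ 0.69778033  0.0872274 ]
 [ 0.71362531 -0.09972092]
 [ 0.43330052 -0.12731591]
 [ 0.41063713  0.05838405]]Traceback (most recent call last):
  File "<stdin>", line 10, in <module>
cv2.error: OpenCV(4.12.0) /io/opencv/modules/calib3d/src/ptsetreg.cpp:1108: error: (-215:Assertion failed) count >= 0 && to.checkVector(2) == count in function 'estimateAffinePartial2D'
```

```bash
python3 - <<'E'
import pickle
from h import *
d=pickle.load(open('c0.pkl','rb'));t=d['top'];s=d['side']
px=np.array([[215.6,132.8],[288.6,123.8],[304,235.6],[229.7,245.2]])
W=onz(t,px,.012)[:,:2]; L=np.array([[85,130],[85,-60],[-205,-60],[-205,130]])/1e3
H=cv2.estimateAffinePartial2D(L.astype(np.float32),np.ascontiguousarray(W,dtype=np.float32))[0]
a=np.arctan2(H[1,0],H[0,0]);print('scale',np.hypot(*H[:,0]),'yaw',a)
R=np.array([[np.cos(a),-np.sin(a)],[np.sin(a),np.cos(a)]])
o=W.mean(0)-R@L.mean(0);print('o',o,'res',(W-(L@R.T+o)).round(4).tolist())
loc=lambda p:(((p[:,:2]-o)@R)*1e3).round(1)
for n,c in d.items():
    print(n,'dark',[b for b in blobs(c,(0,0,0),(179,255,60),25)[0] if 200<b[1][0]<350 and 100<b[1][1]<260]); print('yel',blobs(c,(20,90,80),(35,255,255),25)[0]); print('or',blobs(c,(5,150,80),(18,255,255),300)[0])
for nm,uv,z in(('plug',(422,227),.128),('tab',(432,301),.102),('mark',(396,360),.06),('clip',(363,333),.056)):
    p=onz(t,np.array(uv)/1.5625,z);print(nm,p,loc(p))
print('crate',onz(t,np.array([[569,294],[690,303],[684,458],[556,447]])/1.5625,.055))
E
```

```text
scale 0.993042181427678 yaw 0.09929548197577837
o [ 0.62646048 -0.04992212] res [[-0.0003, -0.0006], [-0.0016, 0.0008], [0.0008, 0.0007], [0.0011, -0.0009]]
top dark [([257, 138, 26, 15, 307], [269.8, 145.4]), ([266, 189, 20, 8, 111], [275.5, 192.6])]
yel [([243, 219, 19, 25, 338], [253.1, 231.1])]
or [([357, 188, 85, 105, 7142], [396.5, 239.5])]
side dark [([211, 128, 18, 12, 154], [219.7, 133.4]), ([311, 187, 18, 33, 408], [319.7, 204.5]), ([266, 200, 9, 37, 259], [269.6, 217.8]), ([292, 208, 7, 19, 27], [293.6, 217.2])]
yel [([228, 188, 6, 8, 35], [230.3, 191.8]), ([234, 201, 10, 9, 73], [238.9, 205.3]), ([218, 202, 10, 9, 77], [222.5, 206.1])]
or [([115, 81, 87, 45, 2340], [158.7, 108.3]), ([212, 82, 80, 45, 2161], [249.4, 109.3]), ([112, 284, 167, 100, 13414], [204.0, 338.4])]
plug [[ 0.63916172 -0.04744307  0.128     ]] [[12.9  1.2]]
tab [[ 0.53349247 -0.05956471  0.102     ]] [[-93.5  -0.4]]
mark [[ 0.44726805 -0.0033005   0.06      ]] [[-173.7   64.2]]
clip [[0.49022281 0.04657544 0.056     ]] [[-126.   109.5]]
crate [[ 0.54123594 -0.27431716  0.055     ]
 [ 0.52170353 -0.46048623  0.055     ]
 [ 0.28569175 -0.43744868  0.055     ]
 [ 0.30772558 -0.24361816  0.055     ]]
```

Emit:
{"name": "servo_tool", "arguments": {"rows": "-1 -0.84 0 0.373;-1 -0.84 0 0.373;-1 -0.84 0 0.373;-1 -0.84 0 0.373;-1 -0.84 0 0.373;-1 -0.84 0 0.373;-1 -0.84 0 0.373;-1 -0.84 0 0.373;-1 -0.84 0 0.373", "hand": 0.7}}

```text
clock: 1.0
ee_pos: [0.3766, 0.3693, 0.3024]
tcp_rot: [[-0.097, 0.995, -0.001], [0.995, 0.097, -0.0], [-0.0, -0.001, -1.0]]
wrist_force: [-0.2, -0.1, -0.4]
grip_width: 0.7
finger_force: 0.0
```

```bash
cat > go.py <<'E'
import sys,numpy as np
from workcell import status
s=status.state();R=s['tcp_rot'];p=s['ee_pos']
O=np.array([.62646,-.04992]);A=.0993
def T(x,y): return O+np.array([np.cos(A)*x-np.sin(A)*y,np.sin(A)*x+np.cos(A)*y])/1e3
def to(xyz,yaw=A):
    d=np.array(xyz)-p; y=np.arctan2(R[1,1],R[0,1])
    t=(y-yaw+np.pi/2)%np.pi-np.pi/2
    print('pos',p.round(4),'shift',(R.T@d/.25).round(4),'turn',round(t/np.pi,4),'F',s['wrist_force'].round(1),'grip',round(s['grip_width'],3),'t',s['clock'])
E
python3 -c "
from go import *
to([*T(20,0),.30])"
```

```text
pos [0.3766 0.3693 0.3024] shift [-1.7655  0.9129  0.0095] turn -0.0008 F [-0.2 -0.1 -0.4] grip 0.7 t 1.0
```

Emit:
{"name": "servo_tool", "arguments": {"rows": "-1 0.5 0 0;-1 0.5 0 0;-1 0.5 0 0;-1 0.5 0 0;-1 0.5 0 0;-1 0.5 0 0;-1 0.5 0 0"}}

```text
clock: 1.7
ee_pos: [0.5268, 0.1317, 0.3024]
tcp_rot: [[-0.099, 0.995, 0.0], [0.995, 0.099, -0.001], [-0.001, 0.0, -1.0]]
wrist_force: [-0.3, -0.4, 0.6]
grip_width: 0.701
finger_force: 0.0
```

Emit:
{"name": "servo_tool", "arguments": {"rows": "-0.766 0.413 0 0;-0.766 0.413 0 0;-0.766 0.413 0 0;-0.766 0.413 0 0;-0.766 0.413 0 0;-0.766 0.413 0 0;-0.766 0.413 0 0"}}

```text
clock: 2.4
ee_pos: [0.6464, -0.0446, 0.3021]
tcp_rot: [[-0.101, 0.995, -0.002], [0.995, 0.101, 0.001], [0.001, -0.002, -1.0]]
wrist_force: [0.1, -0.3, 0.4]
grip_width: 0.699
finger_force: 0.0
```

```bash
python3 - <<'E'
from workcell import vision
import cv2,pickle
from go import *
from h import proj
to([*T(20,0),.30])
c=vision.capture('wrist');pickle.dump(c,open('w1.pkl','wb'))
print(c['pose'].round(3).tolist(),c['fovy'])
for n,x,y,z in(('plug',20,0,.128),('tab',-92,0,.102),('clip',-126,95,.044)):print(n,proj(c,[*T(x,y),z]).round(1))
cv2.imwrite('pics/w1.png',cv2.resize(c['color'][:,:,::-1],(768,576)))
E
```

```text
pos [ 0.6464 -0.0446  0.3021] shift [-0.0133 -0.0017  0.0083] turn 0.0005 F [ 0.1 -0.3  0.4] grip 0.699 t 2.4
[[0.995, -0.097, -0.029, 0.639], [0.101, 0.944, 0.313, 0.038], [-0.003, -0.315, 0.949, 0.385], [0.0, 0.0, 0.0, 1.0]] 60.07098094525572
plug [[260.6 194. ]]
tab [[134.9 184.4]]
clip [[110.1  72.9]]
```

View pics/w1.png

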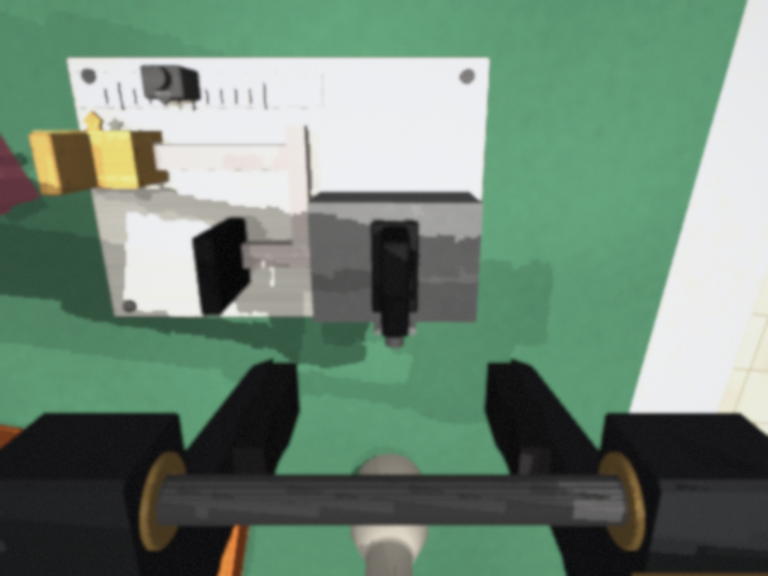

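The wrist view (768×576) shows the plug grip centred at column 394, against 391 predicted. The clip pointer is near (180,105), the marker is at (100,160) with its pointer at (93,118), and the tab is at (220,265). The tester frame holds, so I'll descend onto the plug.

Emit:
{"name": "servo_tool", "arguments": {"rows": "-0.013 0 0.2 0;-0.013 0 0.4 0;-0.013 0 0.55 0;-0.013 0 0.6 0;-0.013 0 0.6 0;-0.013 0 0.6 0"}}

```text
clock: 3.05
ee_pos: [0.6484, -0.0487, 0.1549]
tcp_rot: [[-0.1, 0.995, 0.003], [0.995, 0.1, -0.0], [-0.0, 0.003, -1.0]]
wrist_force: [-0.1, -0.7, 0.9]
grip_width: 0.698
finger_force: 0.0
```

Emit:
{"name": "servo_tool", "arguments": {"rows": "0 0 0 0;0 0 0 0;0 0 0 0;0 0 0 0;0 0 0 0;0 0 0 0", "hand": 0, "grip_force": 50}}

```text
clock: 3.65
ee_pos: [0.6473, -0.0496, 0.1527]
tcp_rot: [[-0.099, 0.995, 0.0], [0.995, 0.099, 0.0], [0.0, 0.0, -1.0]]
wrist_force: [0.5, 0.5, 0.3]
grip_width: 0.18
finger_force: 13.2
```

Emit:
{"name": "servo_tool", "arguments": {"rows": "0 0 0 0;0 0 -0.02 0;0 0 -0.05 0;0 0 -0.08 0;0 0 -0.12 0;0 0 -0.16 0;0 0 -0.2 0;0 0 -0.24 0;0 0 -0.28 0"}}

```text
clock: 4.55
ee_pos: [0.6475, -0.0498, 0.2244]
tcp_rot: [[-0.099, 0.995, 0.001], [0.995, 0.099, -0.0], [-0.001, 0.001, -1.0]]
wrist_force: [-0.5, -0.3, -0.8]
grip_width: 0.176
finger_force: 50.0
```

Emit:
{"name": "servo_tool", "arguments": {"rows": "0 0 -0.06 0;0 0 -0.14 0;0 0 -0.22 0;0 0 -0.28 0;0 0 -0.3 0"}}

```text
clock: 5.05
ee_pos: [0.6483, -0.0497, 0.3008]
tcp_rot: [[-0.099, 0.995, 0.004], [0.995, 0.099, -0.001], [-0.001, 0.004, -1.0]]
wrist_force: [0.0, -0.0, -1.2]
grip_width: 0.175
finger_force: 50.0
```

```bash
python3 - <<'E'
from go import *
from workcell import vision
import cv2
to([.414,-.354,.29],-.11+np.pi/2); to([.414,-.354,.29])
c=vision.capture('side');cv2.imwrite('pics/s2.png',cv2.resize(c['color'][100:300,180:400,::-1],(660,600)))
E
```

```text
pos [ 0.6483 -0.0497  0.3008] shift [-1.1184 -1.0532  0.0402] turn -0.4334 F [ 0.  -0.  -1.2] grip 0.175 t 5.05
pos [ 0.6483 -0.0497  0.3008] shift [-1.1184 -1.0532  0.0402] turn -0.0001 F [ 0.  -0.  -1.2] grip 0.175 t 5.05
```

View pics/s2.png

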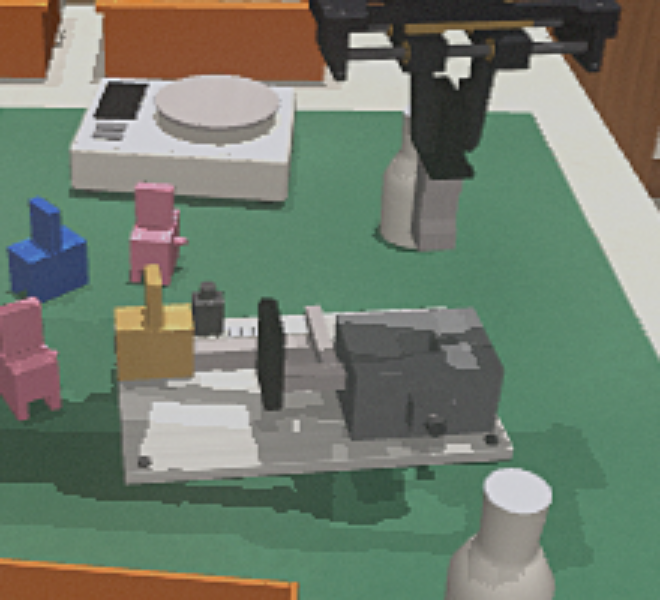

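The side crop shows the plug clear of the socket and held at (437,190), with an empty socket at (455,345).

Emit:
{"name": "servo_tool", "arguments": {"rows": "-0.1 -0.09 0 0;-0.25 -0.23 0 0;-0.4 -0.37 0 0;-0.55 -0.51 0 0;-0.7 -0.65 0 0;-0.85 -0.8 0 0;-0.95 -0.9 0 0;-1 -0.95 0 0;-1 -0.95 0 0"}}

```text
clock: 6.0
ee_pos: [0.4336, -0.3234, 0.2967]
tcp_rot: [[-0.095, 0.995, -0.002], [0.995, 0.095, 0.001], [0.001, -0.002, -1.0]]
wrist_force: [0.2, 0.3, -1.8]
grip_width: 0.175
finger_force: 50.0
```

Emit:
{"name": "servo_tool", "arguments": {"rows": "-0.11 -0.06 0.1 0;-0.11 -0.06 0.25 0;-0.11 -0.06 0.4 0;-0.11 -0.06 0.5 0;-0.11 -0.06 0.56 0;-0.11 -0.06 0.59 0;-0.11 -0.06 0.6 0;-0.11 -0.06 0.6 0"}}

```text
clock: 6.8
ee_pos: [0.4244, -0.3509, 0.1485]
tcp_rot: [[-0.099, 0.995, 0.001], [0.995, 0.099, -0.001], [-0.001, 0.001, -1.0]]
wrist_force: [-0.4, 0.5, -0.6]
grip_width: 0.177
finger_force: 50.0
```

```bash
python3 -c "
from go import *
to([.414,-.354,.147])"
```

```text
pos [ 0.4244 -0.3509  0.1485] shift [-0.0082 -0.0425  0.0061] turn 0.0001 F [-0.4  0.5 -0.6] grip 0.177 t 6.8
```

Emit:
{"name": "servo_tool", "arguments": {"rows": "0 0 0.003 0;0 0 0.006 0;0 0 0.006 0"}}

```text
clock: 7.1
ee_pos: [0.4239, -0.351, 0.147]
tcp_rot: [[-0.099, 0.995, 0.001], [0.995, 0.099, -0.001], [-0.001, 0.001, -1.0]]
wrist_force: [-0.6, 0.6, -1.1]
grip_width: 0.172
finger_force: 50.0
```

Emit:
{"name": "servo_tool", "arguments": {"rows": "0 0 0.004 0;0 0 0.008 0;0 0 0.008 0"}}

```text
clock: 7.4
ee_pos: [0.4241, -0.3512, 0.1456]
tcp_rot: [[-0.099, 0.995, 0.001], [0.995, 0.099, -0.001], [-0.001, 0.001, -1.0]]
wrist_force: [-0.8, 0.6, 5.8]
grip_width: 0.174
finger_force: 50.0
```

Emit:
{"name": "servo_tool", "arguments": {"rows": "0 0 0.004 0;0 0 0.008 0;0 0 0.008 0"}}

```text
clock: 7.7
ee_pos: [0.4244, -0.3515, 0.1456]
tcp_rot: [[-0.099, 0.995, 0.001], [0.995, 0.099, -0.001], [-0.002, 0.001, -1.0]]
wrist_force: [-3.5, 2.6, 17.0]
grip_width: 0.178
finger_force: 50.0
```

The plug is touching the crate floor, so I'll ease the pressure and release it.

Emit:
{"name": "servo_tool", "arguments": {"rows": "0 0 -0.01 0;0 0 -0.01 0"}}

```text
clock: 7.9
ee_pos: [0.4241, -0.3512, 0.1457]
tcp_rot: [[-0.099, 0.995, 0.002], [0.995, 0.099, -0.001], [-0.002, 0.001, -1.0]]
wrist_force: [-0.2, 0.6, 4.2]
grip_width: 0.175
finger_force: 50.0
```

Emit:
{"name": "servo_tool", "arguments": {"rows": "0 0 0 0;0 0 0 0;0 0 0 0;0 0 0 0;0 0 -0.1 0;0 0 -0.25 0;0 0 -0.4 0;0 0 -0.5 0;0 0 -0.5 0", "hand": 0.6}}

```text
clock: 8.8
ee_pos: [0.4254, -0.3523, 0.2744]
tcp_rot: [[-0.099, 0.995, 0.006], [0.995, 0.099, -0.006], [-0.006, 0.006, -1.0]]
wrist_force: [0.2, -0.1, 0.7]
grip_width: 0.598
finger_force: 0.0
```

```bash
python3 - <<'E'
from go import *
from workcell import vision
import cv2
to([*T(-174,65),.25])
c=vision.capture('side');cv2.imwrite('pics/s3.png',c['color'][:,:,::-1])
E
```

```text
pos [ 0.4254 -0.3523  0.2744] shift [1.3846 0.2235 0.0902] turn -0.0 F [ 0.2 -0.1  0.7] grip 0.598 t 8.8
```

View pics/s3.png

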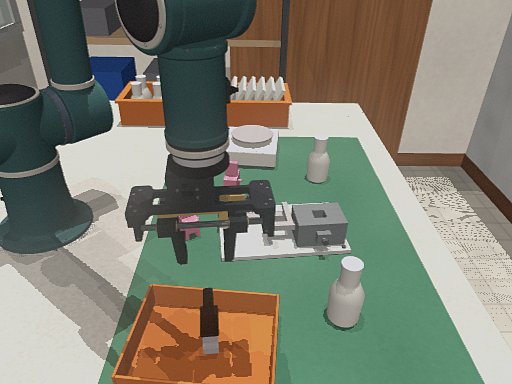

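The side view shows the plug standing upright in the crate at (209,320). Next is the marker.

Emit:
{"name": "servo_tool", "arguments": {"rows": "0.9 0.15 0 0;0.9 0.15 0 0;0.9 0.15 0 0;0.9 0.15 0 0;0.9 0.15 0 0;0.9 0.15 0 0"}}

```text
clock: 9.45
ee_pos: [0.4373, -0.1197, 0.2672]
tcp_rot: [[-0.103, 0.995, -0.004], [0.995, 0.103, 0.002], [0.003, -0.004, -1.0]]
wrist_force: [0.9, -0.1, 0.2]
grip_width: 0.601
finger_force: 0.0
```

Emit:
{"name": "servo_tool", "arguments": {"rows": "0.485 0.075 0 0;0.485 0.075 0 0;0.485 0.075 0 0;0.485 0.075 0 0;0.485 0.075 0 0"}}

```text
clock: 9.95
ee_pos: [0.4448, -0.0012, 0.2684]
tcp_rot: [[-0.1, 0.995, -0.002], [0.995, 0.1, -0.001], [-0.001, -0.002, -1.0]]
wrist_force: [0.2, 0.1, 0.1]
grip_width: 0.599
finger_force: 0.0
```

```bash
python3 - <<'E'
from workcell import vision
import cv2,pickle
from go import *
from h import *
to([*T(-174,65),.25])
c=vision.capture('wrist');pickle.dump(c,open('w2.pkl','wb'))
for n,x,y,z in(('fin top',-174,65,.088),('tip',-174,95,.044),('clip',-126,98,.044),('corner',-205,130,.012),('corner',85,130,.012)):print(n,(1.5*proj(c,[*T(x,y),z])).round(1))
cv2.imwrite('pics/w2.png',cv2.resize(c['color'][:,:,::-1],(768,576),interpolation=cv2.INTER_CUBIC))
E
```

```text
pos [ 0.4448 -0.0012  0.2684] shift [-0.006   0.0078  0.0736] turn 0.0003 F [0.2 0.1 0.1] grip 0.599 t 9.95
fin top [[395.2 283.8]]
tip [[395.2 216. ]]
clip [[473.  211.3]]
corner [[348.1 154.4]]
corner [[789.6 155.2]]
```

View pics/w2.png

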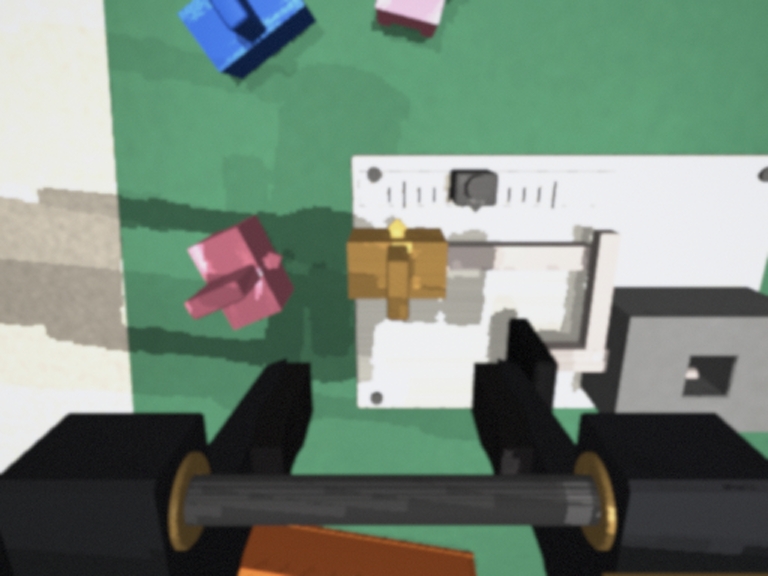

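The wrist view (768×576) shows the marker's pointer tip at (398,220), its fin at column 398 and the clip tip at (476,210). The fin is right under the grasp, so I'll descend.

Emit:
{"name": "servo_tool", "arguments": {"rows": "-0.01 0.012 0.2 0;-0.01 0.012 0.4 0;-0.01 0.012 0.53 0;-0.01 0.012 0.585 0;-0.01 0.012 0.59 0;-0.01 0.012 0.59 0;-0.01 0.012 0.59 0"}}

```text
clock: 10.7
ee_pos: [0.4495, -0.0047, 0.1241]
tcp_rot: [[-0.097, 0.995, 0.001], [0.995, 0.097, -0.001], [-0.001, 0.001, -1.0]]
wrist_force: [-5.7, -0.3, 16.5]
grip_width: 0.601
finger_force: 15.2
```

Emit:
{"name": "servo_tool", "arguments": {"rows": "0 0 0 0;0 0 0 0;0 0 0 0;0 0 0 0;0 0 0 0;0 0 0 0", "hand": 0, "grip_force": 10}}

```text
clock: 11.3
ee_pos: [0.4495, -0.0047, 0.1241]
tcp_rot: [[-0.097, 0.995, 0.001], [0.995, 0.097, -0.001], [-0.001, 0.001, -1.0]]
wrist_force: [-5.7, -0.1, 14.9]
grip_width: 0.602
finger_force: 13.7
```

```bash
python3 -c "
from go import *
to([*T(-80,65),.121])"
```

```text
pos [ 0.4495 -0.0047  0.1241] shift [0.0106 0.3663 0.013 ] turn -0.0007 F [-5.7 -0.1 14.9] grip 0.602 t 11.3
```

The fingertips are resting on the marker body: its underside is at z 14, so the body top is at z 60. I'll lift a little and then grip.

Emit:
{"name": "servo_tool", "arguments": {"rows": "0 0 -0.03 0;0 0 -0.044 0;0 0 -0.044 0;0 0 -0.044 0", "hand": 0.6}}

```text
clock: 11.7
ee_pos: [0.4484, -0.0033, 0.1329]
tcp_rot: [[-0.098, 0.995, -0.0], [0.995, 0.098, -0.0], [-0.0, -0.0, -1.0]]
wrist_force: [-0.3, 0.2, 0.1]
grip_width: 0.603
finger_force: 0.0
```

Emit:
{"name": "servo_tool", "arguments": {"rows": "0 0 0 0;0 0 0 0;0 0 0 0;0 0 0 0;0 0 0 0;0 0 0 0", "hand": 0, "grip_force": 10}}

```text
clock: 12.3
ee_pos: [0.4486, -0.0027, 0.1332]
tcp_rot: [[-0.099, 0.995, 0.0], [0.995, 0.099, -0.0], [-0.0, 0.0, -1.0]]
wrist_force: [0.3, 0.0, -0.1]
grip_width: 0.135
finger_force: 10.0
```

```bash
python3 -c "
from go import *
to([*T(-80,65),.131])"
```

```text
pos [ 0.4486 -0.0027  0.1332] shift [0.0014 0.3693 0.0089] turn 0.0 F [ 0.3  0.  -0.1] grip 0.135 t 12.3
```

Emit:
{"name": "servo_tool", "arguments": {"rows": "0 0.03 0 0;0 0.07 0 0;0 0.12 0 0;0 0.17 0 0;0 0.22 0 0;0 0.27 0 0;0 0.31 0 0;0 0.34 0 0;0 0.35 0 0;0 0.35 0 0"}}

```text
clock: 13.3
ee_pos: [0.536, 0.0059, 0.1332]
tcp_rot: [[-0.099, 0.995, 0.0], [0.995, 0.099, -0.0], [-0.0, 0.0, -1.0]]
wrist_force: [0.9, 0.1, 0.1]
grip_width: 0.137
finger_force: 10.0
```

Emit:
{"name": "servo_tool", "arguments": {"rows": "0 0.004 0 0;0 0.008 0 0;0 0.012 0 0;0 0.012 0 0"}}

```text
clock: 13.7
ee_pos: [0.5384, 0.0062, 0.1332]
tcp_rot: [[-0.099, 0.995, 0.0], [0.995, 0.099, 0.0], [0.0, 0.0, -1.0]]
wrist_force: [-0.3, -0.0, 0.7]
grip_width: 0.135
finger_force: 10.0
```

Emit:
{"name": "servo_tool", "arguments": {"rows": "0 0.004 0 0;0 0.008 0 0;0 0.012 0 0;0 0.012 0 0"}}

```text
clock: 14.1
ee_pos: [0.5418, 0.0065, 0.1332]
tcp_rot: [[-0.099, 0.995, 0.0], [0.995, 0.099, 0.0], [-0.0, 0.0, -1.0]]
wrist_force: [0.1, -0.3, -0.6]
grip_width: 0.135
finger_force: 10.0
```

Emit:
{"name": "servo_tool", "arguments": {"rows": "0 0.004 0 0;0 0.008 0 0;0 0.008 0 0"}}

```text
clock: 14.4
ee_pos: [0.5424, 0.0066, 0.1332]
tcp_rot: [[-0.099, 0.995, -0.003], [0.995, 0.099, -0.0], [0.0, -0.003, -1.0]]
wrist_force: [-5.2, -0.4, 5.7]
grip_width: 0.135
finger_force: 10.0
```

Contact is at 5 N, so the marker is at the arm. I'll release, lift and look.

Emit:
{"name": "servo_tool", "arguments": {"rows": "0 0 0 0;0 0 0 0;0 0 0 0;0 0 -0.05 0;0 0 -0.2 0;0 0 -0.4 0;0 0 -0.54 0;0 0 -0.54 0;0 0 -0.54 0", "hand": 0.45}}

```text
clock: 15.3
ee_pos: [0.5443, 0.0067, 0.2702]
tcp_rot: [[-0.099, 0.995, 0.004], [0.995, 0.099, -0.0], [-0.0, 0.004, -1.0]]
wrist_force: [0.1, 0.3, -0.4]
grip_width: 0.452
finger_force: 0.0
```

```bash
python3 - <<'E'
from workcell import vision
import cv2,pickle
from go import *
from h import *
to([*T(-90,0),.27])
c=vision.capture('wrist');pickle.dump(c,open('w3.pkl','wb'))
for n,x,y,z in(('tip',-80,95,.044),('clip',-126,98,.044),('tab',-92,0,.102)):print(n,(1.5*proj(c,[*T(x,y),z])).round(1))
cv2.imwrite('pics/w3.png',cv2.resize(c['color'][:,:,::-1],(768,576),interpolation=cv2.INTER_CUBIC))
E
```

```text
pos [0.5443 0.0067 0.2702] shift [-0.258  -0.0553  0.0008] turn -0.0 F [ 0.1  0.3 -0.4] grip 0.452 t 15.3
tip [[383.7 212.2]]
clip [[309.4 207.4]]
tab [[362.2 395.3]]
```

View pics/w3.png

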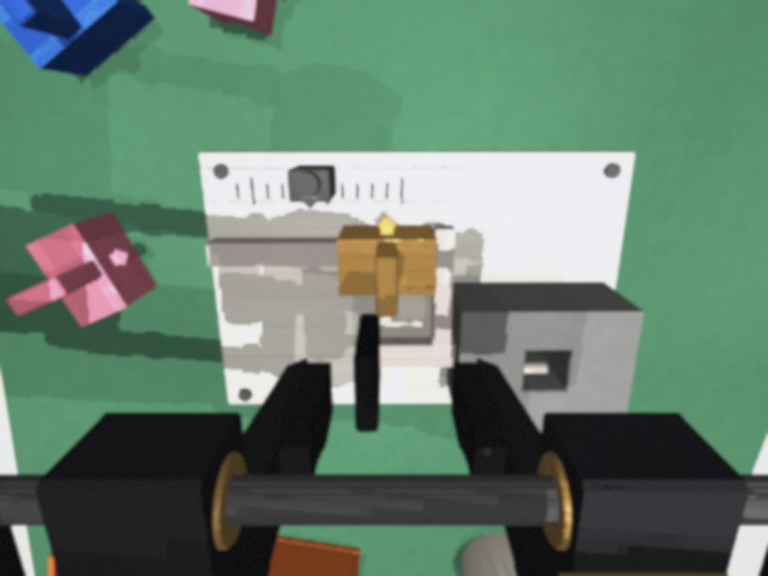

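The wrist view shows the marker body against the pusher arm at (440,250), its tip at (386,216), the clip tip at (311,207) (about 46 mm out) and the tab top at (368,375). Now the handle.

Emit:
{"name": "servo_tool", "arguments": {"rows": "-0.15 -0.055 0 0;-0.258 -0.055 0 0;-0.258 -0.055 0 0;-0.258 -0.055 0.2 0;-0.258 -0.055 0.4 0;-0.258 -0.055 0.53 0;-0.258 -0.055 0.573 0;-0.258 -0.055 0.573 0;-0.258 -0.055 0.573 0"}}

```text
clock: 16.25
ee_pos: [0.5371, -0.0586, 0.1259]
tcp_rot: [[-0.099, 0.995, 0.001], [0.995, 0.099, 0.0], [-0.0, 0.001, -1.0]]
wrist_force: [0.9, -0.4, 0.7]
grip_width: 0.455
finger_force: 0.0
```

Emit:
{"name": "servo_tool", "arguments": {"rows": "0 0 0 0;0 0 0 0;0 0 0 0;0 0 0 0;0 0 0 0;0 0 0 0;0 0 0 0;0 0 0 0", "hand": 0, "grip_force": 40}}

```text
clock: 17.05
ee_pos: [0.5367, -0.059, 0.1262]
tcp_rot: [[-0.099, 0.995, 0.001], [0.995, 0.099, -0.0], [-0.0, 0.001, -1.0]]
wrist_force: [-1.8, 0.7, 6.1]
grip_width: 0.15
finger_force: 40.0
```

```bash
cat > look.py <<'E'
from workcell import vision
import cv2,pickle,sys
from go import *
from h import *
to([*T(-90,0),.127])
print('local',(np.array([[np.cos(A),np.sin(A)],[-np.sin(A),np.cos(A)]])@(p[:2]-O)*1e3).round(2))
c=vision.capture('wrist');pickle.dump(c,open(sys.argv[1]+'.pkl','wb'))
print((proj(c,[*T(-80,95),.044])).round(),(proj(c,[*T(-126,98),.044])).round())
cv2.imwrite(f'pics/{sys.argv[1]}.png',cv2.resize(c['color'][:,:,::-1],(768,576),interpolation=cv2.INTER_CUBIC))
E
python3 look.py w4
```

```text
pos [ 0.5367 -0.059   0.1262] shift [ 0.0005  0.001  -0.0031] turn -0.0 F [-1.8  0.7  6.1] grip 0.15 t 17.05
local [-90.24  -0.12]
[[283.  54.]] [[182.  47.]]
```

View pics/w4.png

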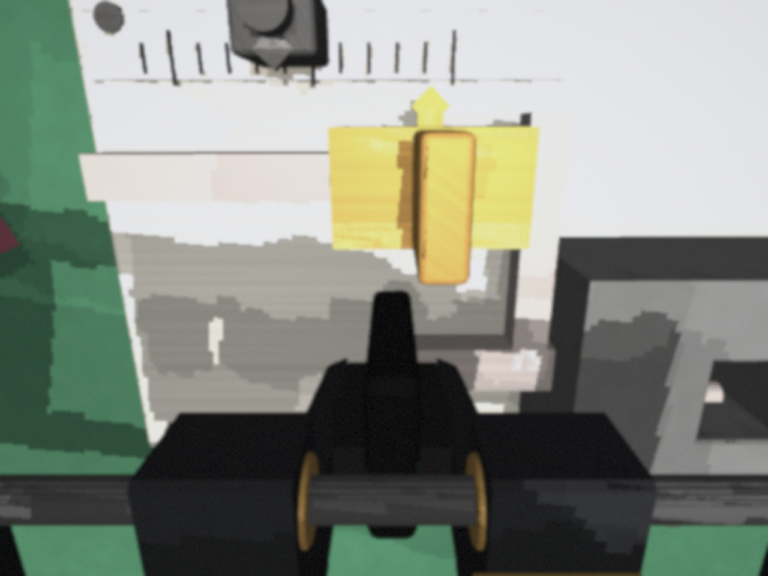

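Close up, the marker tip is at (431,88), the clip tip at (275,67), and the tab is in the grip at (390,330). Working out the pull.

```bash
python3 - <<'E'
import pickle
from h import *
from go import A
for n,m,k in(('w3',(386,216),(311,207)),('w4',(431,88),(275,67))):
    c=pickle.load(open(n+'.pkl','rb'))
    w=onz(c,np.array([m,k])/1.5,.044); dl=w[0,:2]-w[1,:2]
    print(n,(np.cos(A)*dl[0]+np.sin(A)*dl[1])*1e3,(-np.sin(A)*dl[0]+np.cos(A)*dl[1])*1e3)
c=pickle.load(open('w4.pkl','rb'))
b,l=blobs(c,(20,110,100),(35,255,255),30)
ys,xs=np.nonzero(l==1+int(np.argmax([0])));print(b)
E
```

```text
w3 46.42023791993057 -5.59799152358288
w4 47.54047476399139 -5.902782840735711
[([220, 60, 138, 105, 5851], [282.7, 117.7]), ([283, 90, 32, 97, 2802], [297.5, 136.6]), ([313, 154, 10, 11, 33], [315.4, 160.3])]
```

Emit:
{"name": "servo_tool", "arguments": {"rows": "0 -0.01 0 0;0 -0.025 0 0;0 -0.045 0 0;0 -0.065 0 0;0 -0.085 0 0;0 -0.105 0 0;0 -0.125 0 0;0 -0.145 0 0;0 -0.155 0 0;0 -0.16 0 0"}}

```text
clock: 18.1
ee_pos: [0.4985, -0.0629, 0.1262]
tcp_rot: [[-0.099, 0.995, 0.006], [0.995, 0.099, -0.0], [-0.001, 0.006, -1.0]]
wrist_force: [7.0, 2.7, 0.7]
grip_width: 0.156
finger_force: 40.1
```

Emit:
{"name": "servo_tool", "arguments": {"rows": "0 -0.003 0 0;0 -0.006 0 0;0 -0.009 0 0;0 -0.01 0 0;0 -0.01 0 0"}}

```text
clock: 18.6
ee_pos: [0.4963, -0.0631, 0.1262]
tcp_rot: [[-0.099, 0.995, 0.006], [0.995, 0.099, -0.0], [-0.001, 0.006, -1.0]]
wrist_force: [7.0, 2.7, 0.8]
grip_width: 0.152
finger_force: 40.1
```

```bash
sed -i 's/cv2.imwrite.*/cv2.imwrite(f"pics\/{sys.argv[1]}.png",cv2.resize(c["color"][10:130,110:270,::-1],(800,600),interpolation=cv2.INTER_CUBIC))/' look.py; python3 look.py w5
```

```text
pos [ 0.4963 -0.0631  0.1262] shift [ 0.0008  0.1634 -0.0021] turn -0.0001 F [7.  2.7 0.8] grip 0.152 t 18.6
local [-130.84   -0.19]
[[370.  54.]] [[270.  47.]]
```

View pics/w5.png

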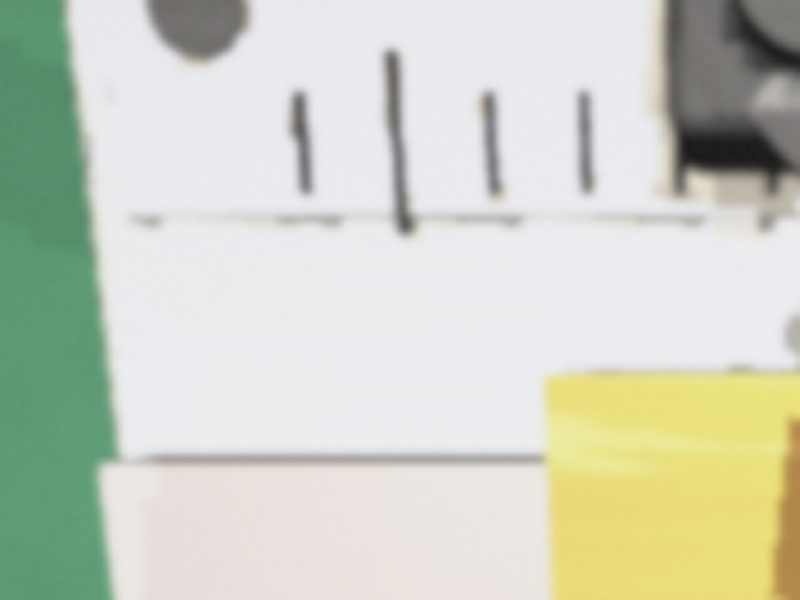

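That crop missed the pointers because the camera moved with the arm: it shows only the ticks and the marker's body edge at (550,375). I'll crop the right area of the same picture.

```bash
python3 - <<'E'
import pickle
from h import *
c=pickle.load(open('w5.pkl','rb'))
cv2.imwrite('pics/w5b.png',cv2.resize(c['color'][20:95,230:330,::-1],(800,600),interpolation=cv2.INTER_NEAREST))
E
```

View pics/w5b.png

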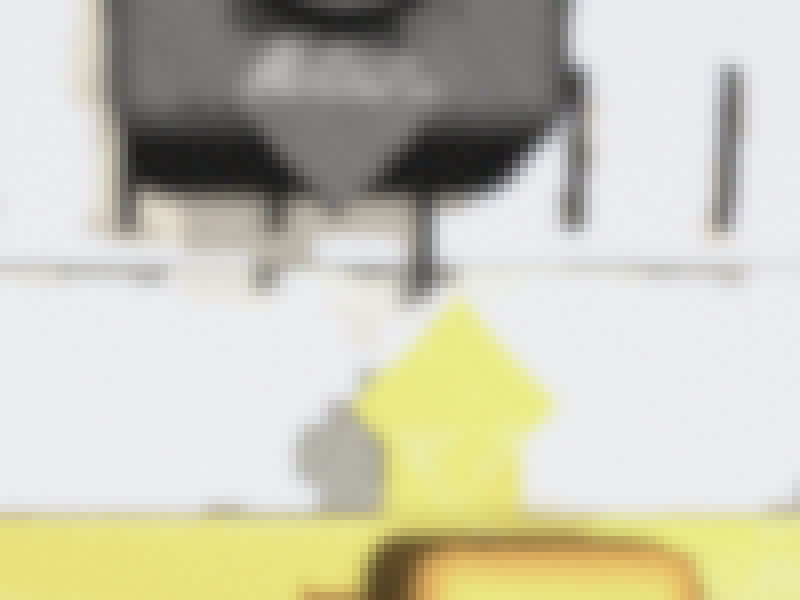

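Marker tip is at (460,300) and clip tip at (342,213) in this 8× crop, which is native (287.5,57.5) and (272.75,46.6).

```bash
cat > gap.py <<'E'
import sys,pickle
from h import *
from go import A
c=pickle.load(open(sys.argv[1]+'.pkl','rb'))
hsv=cv2.cvtColor(c['color'],cv2.COLOR_RGB2HSV)
m=cv2.inRange(hsv,np.array((22,80,120)),np.array((38,255,255)));m[100:]=0
n,l,s,ce=cv2.connectedComponentsWithStats(m);i=1+s[1:,4].argmax();m=l==i
r0=s[i][1]; mid=[(r,np.nonzero(m[r])[0].mean(),m[r].sum()) for r in range(r0,r0+14)]
print('tip rows',[(r,round(float(x),1),int(k)) for r,x,k in mid])
tip=(np.mean([x for r,x,k in mid if k<30])+.5, r0+.3)
clip=[float(v) for v in sys.argv[2:4]] if len(sys.argv)>2 else None
g=c['color'].astype(int).sum(2)
for r in range(38,49): 
    print(r,' '.join('%3d'%(v//3) for v in g[r,int(tip[0])-20:int(tip[0])+10]))
print('tip',tip)
if clip:
    w=onz(c,np.array([tip,clip]),.044);d=(w[0]-w[1])[:2]*1e3
    print('gap',np.cos(A)*d[0]+np.sin(A)*d[1],-np.sin(A)*d[0]+np.cos(A)*d[1])
E
python3 gap.py w5 272.75 46.6
```

```text
tip rows [(59, 287.0, 3), (60, 287.0, 5), (61, 286.5, 6), (62, 286.5, 8), (63, 286.5, 10), (64, 286.5, 12), (65, 286.5, 14), (66, 286.5, 16), (67, 286.0, 19), (68, 286.0, 21), (69, 286.0, 23), (70, 286.0, 23), (71, 286.0, 23), (72, 285.5, 22)]
38 117 120 123 123 122 123 124 122 123 122 121 118 111  99  78  55  38  31  31  32  29  32  32  31  32  31  31  33  39  66
39 108 118 120 122 121 123 123 124 124 123 120 113  98  77  54  36  30  30  28  31  30  28  32  30  29  29  28  36  60 106
40  90 107 117 121 123 122 123 121 123 122 117 101  78  56  37  31  30  28  30  30  30  27  27  29  29  31  33  53  96 150
41  70  92 110 117 120 121 123 123 123 116 107  86  61  40  29  28  30  29  29  29  30  31  28  30  27  35  49  85 139 191
42  49  70  93 111 118 122 122 121 118 108  90  66  46  36  34  32  33  29  31  32  31  30  37  38  44  63  92 135 181 218
43  53  63  81  99 111 119 121 120 113  99  80  65  61  56  55  45  39  38  45  55  59  61  69  79  93 118 150 187 218 230
44  83  95 101 103 109 114 120 122 121 114 108 105 104 101  95  80  60  59  79  99 106 113 125 142 158 182 205 223 231 235
45 121 134 140 132 122 114 124 136 146 149 148 148 148 145 134 113  83  82 119 147 159 167 182 200 214 223 230 234 235 236
46 146 164 168 163 148 134 137 155 168 172 172 173 174 169 158 134 102 104 152 191 204 210 220 228 232 234 235 236 235 235
47 156 174 178 176 171 161 161 173 180 181 182 182 181 179 169 145 112 118 176 218 228 229 232 235 235 235 236 235 236 236
48 164 177 183 186 186 184 185 188 191 192 191 190 190 186 175 153 118 124 184 225 234 235 235 236 236 236 236 236 236 236
tip (np.float64(286.82142857142856), np.float64(59.3))
gap 6.558154678120344 -5.382895882426546
```

Emit:
{"name": "servo_tool", "arguments": {"rows": "0 -0.004 0 0;0 -0.008 0 0;0 -0.012 0 0;0 -0.016 0 0;0 -0.02 0 0;0 -0.021 0 0;0 -0.021 0 0"}}

```text
clock: 19.35
ee_pos: [0.4912, -0.0636, 0.1262]
tcp_rot: [[-0.099, 0.995, 0.007], [0.995, 0.099, -0.0], [-0.001, 0.006, -1.0]]
wrist_force: [7.1, 1.9, 0.8]
grip_width: 0.154
finger_force: 40.1
```

```bash
python3 look.py w6; python3 gap.py w6
```

```text
pos [ 0.4912 -0.0636  0.1262] shift [ 0.0009  0.1839 -0.0018] turn -0.0002 F [7.1 1.9 0.8] grip 0.154 t 19.35
local [-135.97   -0.21]
[[381.  54.]] [[281.  47.]]
tip rows [(58, 287.5, 2), (59, 287.0, 3), (60, 287.0, 5), (61, 286.5, 6), (62, 286.5, 8), (63, 286.5, 10), (64, 286.5, 12), (65, 286.5, 14), (66, 286.5, 16), (67, 286.5, 18), (68, 286.5, 20), (69, 286.5, 22), (70, 286.0, 23), (71, 286.0, 23)]
38  32  29  32  31  31  33  36  49  70  93 108 117 120 122 121 123 125 124 123 125 123 120 116 108  88  66  44  34  32  29
39  27  30  30  27  28  30  28  35  49  70  94 109 117 121 122 121 124 122 123 123 123 117 109  91  67  45  32  31  30  28
40  29  30  28  30  28  29  29  29  32  48  71  95 112 120 121 121 123 124 123 123 118 109  91  69  47  34  30  28  31  29
41  31  28  30  28  29  31  29  27  30  37  52  75  98 114 120 122 123 122 123 118 109  93  70  48  34  31  30  31  29  29
42  36  33  32  33  33  31  28  28  31  34  39  58  81 103 118 121 121 123 119 111  93  70  49  38  31  32  28  34  35  38
43  57  57  58  56  53  46  39  35  43  52  53  61  75  94 112 119 120 121 115 102  85  69  59  54  48  39  43  57  66  70
44 105 104 104 101  93  77  59  56  74  89  98 101 104 106 109 114 119 121 119 117 110 105 100  93  80  60  72  98 118 124
45 149 149 147 144 133 108  79  78 108 133 144 145 146 138 126 115 117 129 143 148 148 148 141 131 108  81  98 140 164 175
46 173 173 173 170 156 126  91  92 130 160 169 172 171 167 151 133 129 145 162 170 173 172 167 152 122  91 114 165 198 210
47 182 181 180 177 162 134  98 102 141 169 179 182 183 181 172 159 154 165 176 180 183 181 177 162 128  96 124 184 220 228
48 183 182 181 178 165 141 119 122 151 172 183 187 193 196 192 184 182 186 189 191 190 189 185 170 135  99 129 190 227 234
tip (np.float64(287.07142857142856), np.float64(58.3))
```

```bash
python3 - <<'E'
import pickle
from h import *
from go import A
c=pickle.load(open('w6.pkl','rb'))
for t,k in(((287.2,64.5),(283.7,42)),((287.8,58),(283.5,46.6))):
    w=onz(c,np.array([t,k]),.044);d=(w[0]-w[1])[:2]*1e3
    print(np.cos(A)*d[0]+np.sin(A)*d[1],-np.sin(A)*d[0]+np.cos(A)*d[1])
# tester x axis direction check from the plate's +y edge in w3
c=pickle.load(open('w3.pkl','rb'))
w=onz(c,np.array([(199,152),(635,152)])/1.5,.012);d=w[1]-w[0];print('edge yaw',np.arctan2(d[1],d[0]),np.linalg.norm(d))
E
```

```text
1.8316433672637653 -9.548217294203207
2.0876895871314667 -4.828715861300944
edge yaw 0.09962108154676663 0.28807900891424987
```

Emit:
{"name": "servo_tool", "arguments": {"rows": "0 -0.002 0 0;0 -0.004 0 0;0 -0.006 0 0;0 -0.0075 0 0;0 -0.0075 0 0"}}

```text
clock: 19.9
ee_pos: [0.4894, -0.0638, 0.1262]
tcp_rot: [[-0.099, 0.995, 0.007], [0.995, 0.099, -0.0], [-0.001, 0.007, -1.0]]
wrist_force: [8.2, 1.3, -0.0]
grip_width: 0.157
finger_force: 40.1
```

```bash
python3 look.py w7; python3 gap.py w7|cut -c1-400
```

```text
pos [ 0.4894 -0.0638  0.1262] shift [ 0.0008  0.1912 -0.0019] turn -0.0002 F [ 8.2  1.3 -0. ] grip 0.157 t 19.9
local [-137.81   -0.18]
[[385.  54.]] [[285.  47.]]
tip rows [(59, 287.0, 3), (60, 287.0, 5), (61, 286.5, 6), (62, 286.5, 8), (63, 286.5, 10), (64, 286.5, 12), (65, 286.5, 14), (66, 286.5, 16), (67, 286.5, 18), (68, 286.5, 20), (69, 286.5, 22), (70, 286.0, 23), (71, 286.0, 23), (72, 285.5, 22)]
38  33  30  30  31  31  32  30  33  30  30  32  35  49  71  93 110 119 120 122 122 124 123 123 124 123 124 120 117 108  89
39  29  30  26  28  30  30  28  27  29  28  27  29  35  48  71  93 110 118 121 123 124 123 124 124 124 122 118 107  92  70
40  31  29  31  28  27  26  29  29  26  30  29  29  31  37  50  70  98 111 120 123 122 123 124 123 122 117 109  92  68  48
41  28  29  32  29  28  28  30  31  28  30  29  26  26  30  37  52  76  99 115 120 122 122 123 123 120 109  93  69  48  32
42  36  36  34  32  34  33  31  34  31  31  29  30  27  32  32  40  57  82 104 115 121 123 123 120 111  94  74  51  36  30
43  61  58  57  59  57  58  59  57  53  47  36  36  38  47  51  54  62  76  96 110 118 122 123 118 108  93  78  65  51  41
44 108 105 105 105 106 103 105 103  95  79  57  44  61  81  94  98 100 103 105 108 115 122 127 132 130 127 120 108  88  64
45 156 149 149 149 150 148 149 146 135 112  81  66  90 120 137 143 145 145 136 123 116 127 141 155 163 164 158 144 116  85
46 181 174 173 173 174 174 174 169 157 133  98  81 110 147 166 171 173 172 165 149 135 142 160 173 179 178 173 159 130  96
47 188 183 181 181 182 181 182 178 167 141 108  94 121 158 175 182 185 185 181 171 160 163 174 183 183 184 178 166 136 102
48 189 183 182 183 182 182 182 180 172 152 127 119 139 164 180 188 194 198 194 189 187 186 189 192 191 190 186 173 143 107
tip (np.float64(286.92857142857144), np.float64(59.3))
```

The pointers are level to within about 0.2 mm. Hold for 1.5 s, then ease home.

Emit:
{"name": "servo_tool", "arguments": {"rows": "0 0 0 0;0 0 0 0;0 0 0 0;0 0 0 0;0 0 0 0;0 0 0 0;0 0 0 0;0 0 0 0;0 0 0 0;0 0 0 0"}}

```text
clock: 20.95
ee_pos: [0.4894, -0.0638, 0.1262]
tcp_rot: [[-0.099, 0.995, 0.007], [0.995, 0.099, -0.0], [-0.001, 0.006, -1.0]]
wrist_force: [9.2, 2.3, 0.3]
grip_width: 0.152
finger_force: 40.1
```

Emit:
{"name": "servo_tool", "arguments": {"rows": "0 0 0 0;0 0 0 0;0 0 0 0;0 0 0 0;0 0 0 0;0 0 0 0"}}

```text
clock: 21.55
ee_pos: [0.4894, -0.0638, 0.1262]
tcp_rot: [[-0.099, 0.995, 0.007], [0.995, 0.099, -0.0], [-0.001, 0.006, -1.0]]
wrist_force: [8.0, 1.8, 0.2]
grip_width: 0.159
finger_force: 40.1
```

Emit:
{"name": "servo_tool", "arguments": {"rows": "0 0.006 0 0;0 0.016 0 0;0 0.028 0 0;0 0.04 0 0;0 0.052 0 0;0 0.064 0 0;0 0.076 0 0;0 0.088 0 0;0 0.1 0 0;0 0.11 0 0"}}

```text
clock: 22.55
ee_pos: [0.5159, -0.0611, 0.1262]
tcp_rot: [[-0.099, 0.995, 0.004], [0.995, 0.099, -0.0], [-0.001, 0.004, -1.0]]
wrist_force: [4.7, 0.9, 5.5]
grip_width: 0.157
finger_force: 40.0
```

Emit:
{"name": "servo_tool", "arguments": {"rows": "0 0.01 0 0;0 0.02 0 0;0 0.03 0 0;0 0.04 0 0;0 0.05 0 0;0 0.06 0 0;0 0.066 0 0;0 0.07 0 0;0 0.07 0 0"}}

```text
clock: 23.45
ee_pos: [0.5329, -0.0594, 0.1262]
tcp_rot: [[-0.099, 0.995, 0.003], [0.995, 0.099, -0.0], [-0.001, 0.003, -1.0]]
wrist_force: [3.5, 1.8, 8.4]
grip_width: 0.155
finger_force: 40.0
```

```bash
python3 -c "
from go import *
to([.5367,-.059,.1262])"
```

```text
pos [ 0.5329 -0.0594  0.1262] shift [0.     0.0154 0.    ] turn -0.0 F [3.5 1.8 8.4] grip 0.155 t 23.45
```

Emit:
{"name": "servo_tool", "arguments": {"rows": "0 0.004 0 0;0 0.008 0 0;0 0.012 0 0;0 0.015 0 0;0 0.016 0 0;0 0.016 0 0"}}

```text
clock: 24.05
ee_pos: [0.5365, -0.059, 0.1262]
tcp_rot: [[-0.099, 0.995, 0.002], [0.995, 0.099, -0.0], [-0.001, 0.002, -1.0]]
wrist_force: [2.8, 1.6, 7.8]
grip_width: 0.154
finger_force: 40.0
```

Emit:
{"name": "servo_tool", "arguments": {"rows": "0 0.002 0 0;0 0.005 0 0;0 0.008 0 0;0 0.008 0 0"}}

```text
clock: 24.45
ee_pos: [0.5368, -0.059, 0.1262]
tcp_rot: [[-0.099, 0.995, -0.002], [0.995, 0.099, -0.0], [-0.0, -0.002, -1.0]]
wrist_force: [-3.9, -0.8, 12.9]
grip_width: 0.155
finger_force: 40.0
```

The handle is home: the force reversed at the same position where I gripped it. I'll check the marker before and after release.

Emit:
{"name": "servo_tool", "arguments": {"rows": "0 0 0 0;0 0 0 0;0 0 0 0;0 0 0 0;0 0 -0.1 0;0 0 -0.25 0;0 0 -0.4 0;0 0 -0.56 0;0 0 -0.56 0;0 0 -0.56 0", "hand": 0.45}}

```text
clock: 25.45
ee_pos: [0.5381, -0.0588, 0.266]
tcp_rot: [[-0.099, 0.995, 0.002], [0.995, 0.099, -0.0], [-0.001, 0.002, -1.0]]
wrist_force: [0.1, -0.1, -0.6]
grip_width: 0.45
finger_force: 0.0
```

```bash
python3 look.py w8; python3 - <<'E'
import pickle
from h import *
from go import *
c=pickle.load(open('w8.pkl','rb'))
hsv=cv2.cvtColor(c['color'],cv2.COLOR_RGB2HSV)
b,l=blobs(c,(20,80,90),(38,255,255),40);print('yellow',b)
i=1+int(np.argmax([0]))
d,l2=blobs(c,(0,0,0),(179,90,110),40);print('dark',[x for x in d if x[0][1]<200])
print('expect clip/marker tip',proj(c,[*T(-125,98),.044]),'tab',proj(c,[*T(-90,0),.102]))
n,l,s,ce=cv2.connectedComponentsWithStats(cv2.inRange(hsv,np.array((20,80,90)),np.array((38,255,255))))
i=1+s[1:,4].argmax();r0=s[i][1]
print([(r,float(np.nonzero(l[r]==i)[0].mean()),int((l[r]==i).sum())) for r in range(r0,r0+10)])
g=c['color'].mean(2).astype(int);x=int(s[i][0]+s[i][2]/2)
for r in range(r0-16,r0+2):print(r,g[r,x-14:x+14])
E
```

```text
pos [ 0.5381 -0.0588  0.266 ] shift [ 5.000e-04 -5.800e-03  5.559e-01] turn -0.0 F [ 0.1 -0.1 -0.6] grip 0.45 t 25.45
local [-8.885e+01 -4.000e-02]
[[271.  67.]] [[217.  63.]]
yellow [([181, 71, 72, 61, 2915], [216.7, 104.6])]
dark [([219, 36, 15, 26, 143], [229.2, 52.0]), ([149, 39, 7, 8, 43], [152.1, 42.0]), ([203, 39, 24, 22, 227], [213.3, 50.3]), ([429, 39, 9, 8, 44], [432.8, 41.8]), ([0, 75, 108, 82, 466], [65.3, 125.1]), ([312, 129, 141, 96, 2689], [347.5, 168.2]), ([250, 147, 53, 75, 1377], [260.6, 182.9]), ([149, 164, 7, 49, 74], [151.9, 188.4]), ([370, 167, 37, 32, 808], [390.3, 182.7])]
expect clip/marker tip [[218.02938202  63.46799262]] tab [[258.77259774 193.62081448]]
[(71, 217.5, 2), (72, 217.5, 4), (73, 217.5, 6), (74, 217.5, 8), (75, 217.5, 10), (76, 218.0, 11), (77, 218.0, 11), (78, 218.5, 10), (79, 218.0, 9), (80, 218.0, 9)]
55 [118 103 104 103 103 103 109 117 126 132 134 137 136 134 134 136 137 134
 131 127 121 115 111 110 108 109 107 100]
56 [126 102  98  97  97  96  99 109 120 126 128 126 129 129 130 132 131 128
 127 121 113 108 105 102 101 102 100  94]
57 [142 
[... 1179 characters left out ...]
 231 232 232 232 230 226 226 228 230 229 230 229 226 216 210 220 229
 230 228 224 224 222 216 190 160 160 186]
68 [235 237 237 236 236 236 234 233 234 234 234 233 233 230 227 224 230 234
 236 234 232 230 230 226 214 193 196 218]
69 [237 238 237 237 238 238 237 237 237 236 237 236 234 230 226 226 230 235
 237 236 235 233 232 231 229 223 225 231]
70 [238 238 237 238 237 237 237 237 238 238 237 235 231 221 213 213 222 231
 236 237 236 234 233 233 235 234 234 237]
71 [237 237 237 237 238 238 237 237 238 238 235 232 223 210 202 200 208 220
 230 235 237 235 234 236 237 237 237 237]
72 [237 237 237 238 237 238 237 238 237 236 233 226 212 202 196 195 198 207
 220 230 234 236 236 237 237 238 237 238]
```

The marker tip (column 217.5) stays level with the clip tip (217.9) after release, and the arm is clear of everything.

```bash
python3 -c "
from workcell import job
print(job.job_done())"
```

```text
the job is handed in; nothing more can be done
None
```

The daily check is done and handed in at about 25 s: the plug stands in the crate, the marker was zeroed then pushed level with the clip (within about 0.4 mm on camera), held about 1.5 s, and the handle eased fully home with the marker still at the clip; on the first try for the marker the fingertips pressed on its body with about 16 N.

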